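# Lock an asphalt core in its holder with the clamp bar

## Robot

A 7-joint arm with a two-finger parallel gripper is mounted at the origin on the work surface. World frame = base frame: x ahead of the robot, y to its left, z up, the work surface at z = 0. Lengths are in m, angles in rad, forces in N, time in s.
With the tool pointing down it reaches from about 0.4 to 0.875 m from the base axis. Payload 4.4 kg.
Tool frame: the origin (TCP) lies midway between the tips of the shut fingers; the grasp point (between the pads) lies 19 mm behind it; z points along the fingers, y is the line along which they close (so a half turn about z gives the same grasp; the last joint's range is limited). The gripper opens to 85 mm and grips with 20 to 120 N. Pads are 22 mm wide; open, the fingers measure 114 mm over their backs; the gripper's body (76 mm by 85 mm) begins 54 mm behind the grasp point. The pads swing forward as they close: fully open they stand 13 mm farther back than shut.
Start: joints at [-1.3, 0.628, 0.038, 1.517, -0.027, 0.996, -0.02], TCP at [0.215, 0.614, 0.231] pointing down, gripper open.
Joint ranges: [-3.06, 3.06], [-0.37, 2.12], [-1.25, 1.32], [0.18, 2.47], [-1.1, 4.24], [0.23, 1.98], [-2.94, 2.94]. Speed limits (rad/s): [2.57, 2.57, 3.14, 3.14, 3.14, 3.14, 3.14].

## Interface

Orientations are given as a unit quaternion [x, y, z, w].
In Python, from plant import robot gives the robot as it stands.
- The arm moves only by the tool send_rows, never from a script. Its argument "rows" is one flat list of numbers, 6 for each row, row after row: the shift along the tool's x, y, z normalised to -1 to 1, where 1 is 0.25 m, then the turn, a rotation vector about the tool's x, y, z normalised to -1 to 1, where 1 is pi rad. A call has 1 to 20 rows; each row is the pose to reach, as a shift and turn from the pose commanded when the call began, along the tool's axes at that moment, turning the shorter way round; what a row does not reach only later rows make up. A row lasts 1/10 s, in which the tool goes at most 50 mm and 8.59 degrees, less where a joint would pass 70% of its speed; a pose out of reach is approached as far as the arm can. A call with a number of a shift or a turn outside -1 to 1 is refused whole. A call with a gripper value outside its range is refused whole. "fingers" is the finger opening in mm, from 0 to 85.4, set as the call begins (left out, the last holds). The fingers move at their own pace and stop on an object; "force" is the grip in N (left out, the last holds). Time passes only in rows, so rows that repeat a pose let the fingers close. It gives the time, the measured TCP pose, the force, the opening and the grip force at its end, in the units of the state.
- robot.sense(): the state, without advancing time (a new reading comes with each control period).
- robot.grab_frame(name): name is "side" or "top"; returns a dict with "frame" (400x640x3 uint8, red, green, blue), "z_map" (400x640 float32, m along the optical axis (not along the pixel's ray), 0 where there is no reading), "fx", "fy", "cx", "cy" (pixels), "eye" and "rotation" of the camera in the world. Camera axes: x right, y down, z forward; pixel columns grow to the right and rows downward; lengths in m; the calibration is good to about 2 mm. A picture is of the moment at which its call begins.
- robot.sign_off(): hands the job in; it is judged then, once.
The state is a dict: "time": time; "joint_pos": joint angles; "qvel": joint speeds; "effort": joint torques, N m; "tool_pos": TCP position; "tcp_rot": TCP orientation; "force": force on the tool from outside, world axes, zero at the start; "moment": the same for the moment, N m; "width": finger opening in m; "grip_force": force on a finger pad.
Only numpy, scipy, OpenCV 4.12 (cv2) and the standard library are available. Lean on these libraries where they do the work, as an engineer would, in place of code of your own. Each camera call takes 0.05 s, during which the arm holds its last target. There are 200 camera calls.

## Task

Clamp the asphalt core in its holder: take the orange-handled bar from its rest, push it gently all the way into the socket of the clamp's red lever, and with it swing the lever steadily over its dead point and down onto its stop. It must not snap over or kick back, and pushing on the bar with more than about 15 N, against the spring or against the stop, strains the clamp. Then draw the bar out and lay it back in its rest as it was. Move the lever only with the bar, and leave the other things on the bench where they are.

Things in the scene. Friction and masses are not known exactly. Their poses are not given: they have to be found in the camera images.
- holder: Core holder fixed to the bench: grey base plate 120 x 365 x 12 mm with a V jaw at one end and a toggle clamp at the other. Origin on the bench under the lever's pivot; its -y axis runs from the pivot along the clamp's sprung plunger to the core (206 mm away). The locked clamp presses the core into the V with about 175 N. Nothing at the clamp stands over 80 mm high.
- lever: Red clamp lever. Origin on its vertical pivot, 52 mm above the bench; x axis points out along its socket, z up. It closes clockwise seen from above: free at first, then a spring resists (up to 1.8 Nm) and kicks it back if let go, fades at the dead point 0.75 to 1.45 rad from the start, then drives it 0.09 rad on to a hard stop. It sits indexed on a serrated hub, so its angle does not tell where.
- lever_mouth (a point): Centre of the mouth of the socket in the red lever (square tube, 26 mm outside), 67 mm from the pivot, 52 mm above the bench. The socket is 16 mm square inside, level, 50 mm deep, plainly cut with no lead-in, so the bar's end easily lands on the rim: feel for the hole. x axis points straight out of the mouth (the bar goes in along -x), z up.
- bar: Loose clamp bar, about 0.3 kg, 209 mm long, lying level. Origin on its centre line at the place to hold it (150 mm from the lever's pivot when fully in), near its centre of mass; +x to the tip. Orange grip 24 mm wide, 26 mm high, x = -75 to +45 mm; 14 mm round steel rod from there to the tip at +130; collar 28 mm across, front face at +83, which meets the socket's mouth when fully in.
- bar_tip (a point): Tip of the bar's steel rod, on its centre line, 130 mm ahead of the bar's origin (14 mm across, edge broken 0.5 mm). Axes as the bar's. Fully in, it lies 47 mm inside the mouth.
- bar_rest: Fixed aluminium rest for the bar: base 175 x 50 x 8 mm and two notched uprights up to 56 mm across, 14 mm thick, at x = +61 (V for the rod) and -60 mm (flared U for the grip), tops 65 mm high. Origin on the bench under its middle. The bar lies along its x axis, tip to +x, bar's origin 55 mm above this one (within 6 mm along x); lower it into the notches from above.
- core: Asphalt core standing in the holder's V jaw: black cylinder with grey stones, 100 mm across, 63.5 mm high, about 1.15 kg. Origin at the centre of its underside, 12 mm above the bench. The clamp pushes it up to 4 mm into the V.
- spare_core: Bystander: a second asphalt core, 100 mm across, 63.5 mm high. Origin at the centre of its underside.
- mould: Bystander: steel mould ring, 114 mm across, 87 mm high. Origin at the centre of its underside.
- mould_base: Bystander: round dark steel mould base plate, 124 mm across, 18 mm high. Origin at the centre of its underside.
- tin: Bystander: open steel cup, 70 mm across, 45 mm high. Origin at the centre of its underside.
- bitumen_tin: Bystander: small open aluminium sample cup, 55 mm across, 35 mm high. Origin at the centre of its underside.
- spatula: Bystander: spatula lying on the bench. Origin at the middle of its underside.
- brush: Bystander: brush lying on the bench. Origin at the middle of its underside.
- release_agent: Bystander: white bottle with red cap, 60 mm across, 160 mm high. Origin at the centre of its underside.
Mind the look-alikes: they are no part of the job. What is shaped like the bar but yellow is not meant. What is shaped like the core but purple is not meant.

How it is judged:
On the way, in this order (a step that is already met when the one before it is completed fails the run):
1. the bar is fully in the lever's socket (its collar within 6 mm of the mouth) while the clamp is still slack (x of bar_tip in the frame of lever_mouth below -0.041 m and y of bar_tip in the frame of lever_mouth between -0.004 and 0.004 m and z of bar_tip in the frame of lever_mouth between -0.004 and 0.004 m and contact force between core and holder below 60 N), for 0.2 s.
2. the core is clamped (contact forces between it and the holder add up to over 180 N) with the bar still at least 30 mm in the socket (x of bar_tip in the frame of lever_mouth below -0.03 m and y of bar_tip in the frame of lever_mouth between -0.004 and 0.004 m and z of bar_tip in the frame of lever_mouth between -0.004 and 0.004 m and contact force between core and holder above 180 N), for 0.2 s.
At the end, for the whole second after the job is handed in: Clamp locked by itself: lever at rest, contact forces between core and holder over 180 N in sum; core upright in the V, centre within 4 mm sideways, 202 to 212 mm from the pivot; bar still, in its rest, tip to +x, origin within 18 mm along, 6 mm across and in height, within 0.08 rad (contact force between core and holder above 180 N and angular speed of lever below 0.05 rad/s and x of bar in the frame of bar_rest between -0.018 and 0.018 m and y of bar in the frame of bar_rest between -0.006 and 0.006 m and z of bar in the frame of bar_rest between 0.049 and 0.061 m and angle between the x axis of bar and the x axis of bar_rest, either way round below 0.08 rad and x of bar_tip in the frame of bar_rest above 0.1 m and linear speed of each of bar, core below 0.02 m/s and x of core in the frame of holder between -0.004 and 0.004 m and y of core in the frame of holder between -0.212 and -0.202 m and z of core in the frame of holder between 0.008 and 0.016 m and angle between core's own z axis and vertical below 0.05 rad); the robot touches nothing.
It fails at once if the bar is jammed into the socket: contact forces between bar and lever add up to over 40 N while the clamp is slack (contact force between bar and lever above 40 N and contact force between core and holder below 60 N).
It fails at once if the clamp is strained: contact forces between bar and lever (mouth and depth added) over 90 N, which is some 15 to 18 N of sideways push at the place to hold it (contact force between bar and lever above 90 N).
It fails at once if the lever snaps over or kicks back (turns faster than 2 rad/s) (angular speed of lever above 2 rad/s).
It fails at once if the gripper or the arm touches the lever (more than 1 N) (contact force between any of the fingers, the arm and lever above 1 N).
It fails at once if another thing on the bench is moved more than 20 mm (distance of any of spare_core, mould, mould_base, tin, bitumen_tin, spatula, brush, release_agent from where it was at the start of the episode above 0.02 m).
It also fails if it takes over 72 s, if anything falls off the work surface, if the arm or the gripper's body presses on something with over 40 N, if the wrist force passes 120 N, or if a joint passes its speed limit or range.

## Working session

There is one attempt and no reset: what is moved stays moved. The work goes in short steps, Python scripts to look and compute and a tool call to move; the robot and the scene stay as the last step left them, time stands still between calls to the robot, and variables do not carry over. Pictures are saved under pics/ and viewed, at most 12 in all, crops included, and the job is handed in when it is done.

Besides the shell and the picture viewer there is one more tool, called after ">>>" by a JSON object that holds its "api" and its "payload". send_rows: Moves the arm, as the interface text tells. Its arguments: {"type":"object","properties":{"rows":{"type":"array"},"fingers":{"type":"number"},"force":{"type":"number"}},"required":["rows"]}

```bash
ls; mkdir -p pics; cat > h.py <<'E'
import numpy as np, cv2
from plant import robot
from scipy.spatial.transform import Rotation as R
def grab(n):
    f=robot.grab_frame(n); np.savez('pics/%s.npz'%n,**f); return f
def load(n): return dict(np.load('pics/%s.npz'%n))
def cloud(f):
    v,u=np.mgrid[0:400,0:640]; z=f['z_map']
    p=np.stack([(u-f['cx'])/f['fx']*z,(v-f['cy'])/f['fy']*z,z],-1)
    Rm=np.array(f['rotation']); Rm=Rm if Rm.shape==(3,3) else R.from_quat(Rm).as_matrix()
    return p@Rm.T+np.array(f['eye'])
def save(f,name,box=None,s=1):
    im=f['frame'][...,::-1]
    if box: im=im[box[1]:box[3],box[0]:box[2]]
    cv2.imwrite('pics/'+name,cv2.resize(im,None,fx=s,fy=s,interpolation=cv2.INTER_CUBIC))
E
python3 - <<'E'
from h import *
print(robot.sense())
for n in('top','side'):
    f=grab(n); save(f,n+'0.png',None,1.25); print(n,f['eye'],f['rotation'],f['fx'])
E
```

```text
pics
{'time': 0.0, 'joint_pos': array([-1.29979147,  0.62938708,  0.03844021,  1.51837235, -0.02699152,
        0.99631575, -0.02003394]), 'qvel': array([-1.27795374e-03, -2.16868725e-03,  2.32208139e-04,  8.68951924e-05,
       -2.55491739e-03,  9.11453814e-04,  4.77525679e-04]), 'effort': array([-1.88420408e-04, -5.63402617e+01,  1.22650132e+00, -1.93443650e+01,
        1.11748188e-02,  1.06459914e-02, -1.32197997e-05]), 'tool_pos': array([0.21457124, 0.61288656, 0.23036115]), 'tcp_rot': array([ 1.67621326e-01,  9.85850966e-01, -9.71088851e-04, -1.47617555e-04]), 'force': array([-0.0341668 ,  0.4709671 ,  0.56744903]), 'moment': array([ 0.0369536 , -0.02792972,  0.02001979]), 'grip_force': 0.0, 'width': 0.0855536571673239}
top [0.51005614 0.01700841 1.19783231] [ 0.70846696 -0.70495899  0.01098396 -0.0314125 ] 390.334482942527
side [ 0.47298384 -1.13149919  1.31278874] [ 0.9297242  -0.02589758  0.01955065 -0.36682421] 474.62052986557313
```

View pics/top0.png

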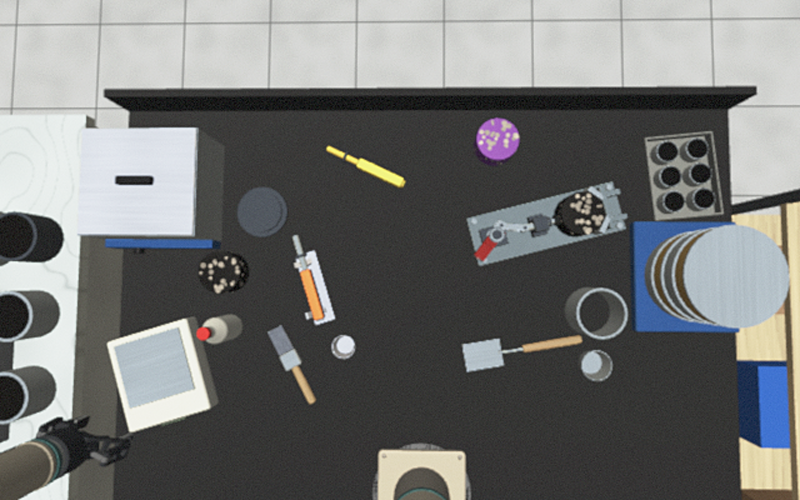

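View pics/side0.png

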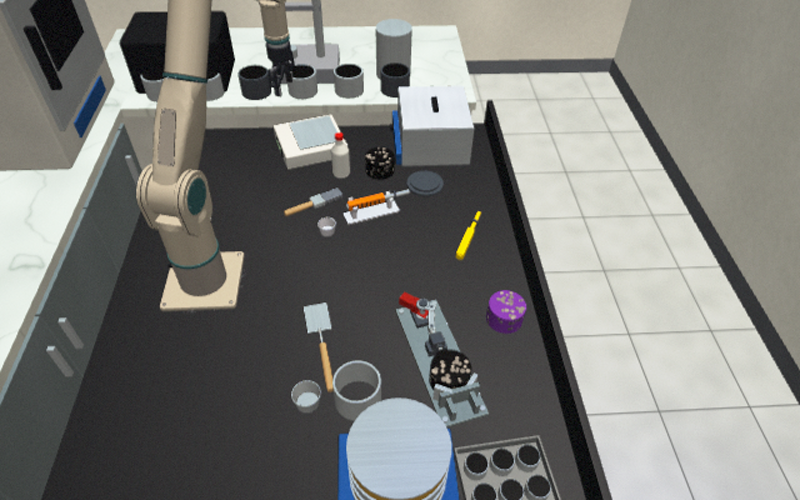

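The top view (pixels at 1.25× scale) shows:
- **Bar:** the orange one lies in the white rest at about (313,285), tip at (296,236). The yellow look-alike at (365,167) is not meant.
- **Lever and core:** the red lever is at (487,246), with its pivot near (497,234). The black core is in the V at (581,213). The purple one at (497,140) is not meant.

Next I'll enlarge the bar and the clamp.

```bash
python3 - <<'E'
from h import *
f=load('top')
a=f['frame'][180:270,215:285][...,::-1]; b=f['frame'][145:215,365:505][...,::-1]
a=cv2.resize(a,None,fx=5,fy=5,interpolation=cv2.INTER_CUBIC); b=cv2.resize(b,None,fx=5,fy=5,interpolation=cv2.INTER_CUBIC)
cv2.imwrite('pics/crop_bar.png',a); cv2.imwrite('pics/crop_clamp.png',b)
for n in('top','side'):
    f=load(n); P=cloud(f); hsv=cv2.cvtColor(f['frame'],cv2.COLOR_RGB2HSV).astype(int)
    H,S,V=hsv[...,0],hsv[...,1],hsv[...,2]
    for nm,m in(('orange',(H>6)&(H<17)&(S>190)&(V>120)),('red',((H<5)|(H>175))&(S>150)&(V>60))):
        m=m&(f['z_map']>0)&(P[...,2]>0.03)&(P[...,2]<0.12)&(P[...,0]>0.3)
        if nm=='red': m&=P[...,1]<0.05
        q=P[m]; zt=np.percentile(q[:,2],90); t=q[q[:,2]>zt-.006]; c=t[:,:2].mean(0)
        w,v=np.linalg.eigh(np.cov((t[:,:2]-c).T)); d=v[:,1]; s=(t[:,:2]-c)@d
        print(n,nm,m.sum(),'c',c.round(4),'ztop',zt.round(4),'dir',d.round(4),np.degrees(np.arctan2(d[1],d[0])).round(2),'ext',s.min().round(4),s.max().round(4),
          'mid',(c+d*(s.min()+s.max())/2).round(4),'wid',np.ptp((t[:,:2]-c)@v[:,0]).round(4))
E
```

```text
Traceback (most recent call last):
IndexError: index -1 is out of bounds for axis 0 with size 0
```

View pics/crop_bar.png

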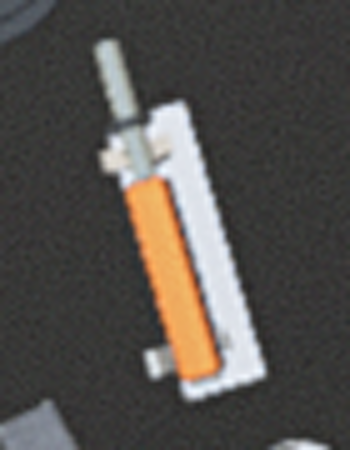

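View pics/crop_clamp.png

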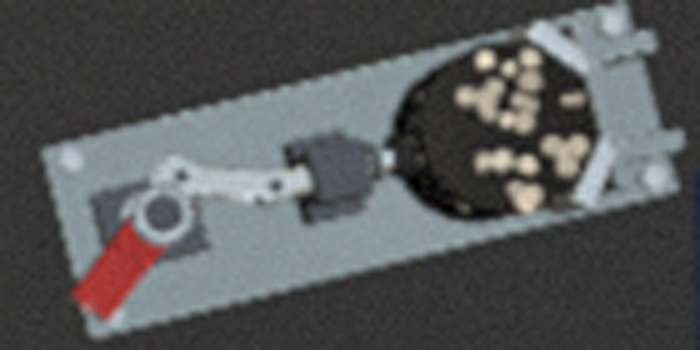

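The crops confirm the orange bar: grip from crop (150,185) to (200,370), tip at (105,45). They also show the red lever: pivot at crop (162,212), mouth at about (88,302). My colour/height filter came up empty, so I'll check the axes.

```bash
python3 - <<'E'
from h import *
for n in('top','side'):
    f=load(n); P=cloud(f); hsv=cv2.cvtColor(f['frame'],cv2.COLOR_RGB2HSV).astype(int)
    if n=='top': print(np.array(f['rotation']).shape,'px bar',f['frame'][228,250],hsv[228,250],P[228,250],'red',f['frame'][197,389],hsv[197,389],P[197,389],'bench',P[300,320])
    H,S,V=hsv[...,0],hsv[...,1],hsv[...,2]
    for nm,m in(('orange',(H>6)&(H<17)&(S>150)&(V>120)),('red',((H<5)|(H>175))&(S>150)&(V>60))):
        m=m&(f['z_map']>0)&(P[...,2]>0.03)&(P[...,2]<0.12)&(P[...,0]>0.25)
        if nm=='red': m&=P[...,1]<0.05
        q=P[m]
        if len(q)<10: print(n,nm,len(q)); continue
        zt=np.percentile(q[:,2],90); t=q[q[:,2]>zt-.006]; c=t[:,:2].mean(0)
        w,v=np.linalg.eigh(np.cov((t[:,:2]-c).T)); d=v[:,1]; s=(t[:,:2]-c)@d
        print(n,nm,m.sum(),'ztop',zt.round(4),'dir',np.degrees(np.arctan2(d[1],d[0])).round(2),'len',np.ptp(s).round(4),
          'mid',(c+d*(s.min()+s.max())/2).round(4),'wid',np.ptp((t[:,:2]-c)@v[:,0]).round(4))
E
```

```text
(4,) px bar [238 156  85] [ 14 164 238] [0.49224266 0.25537966 0.06970356] red [165  53  52] [  0 175 165] [ 0.58407088 -0.14652589  0.06683969] bench [0.27610162 0.05308668 0.00553464]
top orange 239 ztop 0.0716 dir -162.12 len 0.1152 mid [0.4705 0.2572] wid 0.0238
top red 135 ztop 0.0713 dir 146.59 len 0.0468 mid [ 0.5792 -0.144 ] wid 0.0251
side orange 149 ztop 0.0717 dir -161.37 len 0.1167 mid [0.4715 0.2572] wid 0.0272
side red 186 ztop 0.0701 dir 133.4 len 0.082 mid [ 0.5889 -0.1556] wid 0.0281
```

```bash
cat >> h.py <<'E'
def toz(f,u,v,z):
    u=np.atleast_1d(u);v=np.atleast_1d(v)
    r=np.stack([(u-f['cx'])/f['fx'],(v-f['cy'])/f['fy'],np.ones(len(u))],-1)@R.from_quat(f['rotation']).as_matrix().T
    return f['eye']+r*((z-f['eye'][2])/r[:,2])[:,None]
def redmask(f,P,zlo=.057):
    hsv=cv2.cvtColor(cv2.GaussianBlur(f['frame'],(3,3),0),cv2.COLOR_RGB2HSV).astype(int)
    H,S,V=[hsv[...,i] for i in range(3)]
    return ((H<6)|(H>174))&(S>110)&(V>60)&(P[...,2]>zlo)&(P[...,1]<.0)&(P[...,0]>.45)&(P[...,2]<.1)
E
python3 - <<'E'
from h import *
for n in('top','side'):
    f=load(n); P=cloud(f)
    bench=(abs(P[...,0]-.45)<.03)&(abs(P[...,1]-.1)<.08); print(n,'bench z',np.median(P[bench][:,2]).round(4))
    m=redmask(f,P); v,u=np.nonzero(m); q=toz(f,u,v,.065)[:,:2]
    r=cv2.minAreaRect((q*1000).astype(np.float32)); print('red',m.sum(),r, cv2.boxPoints(r).round(1).tolist())
    (vx,vy,x0,y0)=cv2.fitLine((q*1000).astype(np.float32),cv2.DIST_L2,0,.1,.1).ravel(); print('line',np.degrees(np.arctan2(vy,vx)),x0,y0)
    if n=='top':
        print('hub depth pts',P[184:191,394:401,2].round(3)); print('hub',toz(f,397.4,187.4,.075), 'core',toz(f,365+500/5,145+130/5,.0755))
E
```

```text
top bench z 0.001
red 144 ((578.8743286132812, -143.06082153320312), (24.971675872802734, 48.77989196777344), 49.514591217041016) [[552.2000122070312, -136.6999969482422], [589.2999877929688, -168.39999389648438], [605.5, -149.39999389648438], [568.4000244140625, -117.69999694824219]]
line -38.473434 579.02747 -143.50809
hub depth pts [[0.071 0.075 0.076 0.081 0.078 0.082 0.08 ]
 [0.075 0.08  0.079 0.08  0.08  0.082 0.078]
 [0.073 0.079 0.08  0.082 0.082 0.081 0.081]
 [0.076 0.079 0.082 0.081 0.077 0.079 0.079]
 [0.075 0.078 0.082 0.077 0.083 0.078 0.08 ]
 [0.076 0.08  0.079 0.08  0.082 0.083 0.078]
 [0.07  0.075 0.083 0.08  0.082 0.085 0.081]]
hub [[ 0.61126032 -0.16948546  0.075     ]] core [[ 0.65897313 -0.36224921  0.0755    ]]
side bench z 0.0017
red 114 ((589.125244140625, -153.49114990234375), (36.09593200683594, 81.23180389404297), 56.63820266723633) [[545.2999877929688, -146.1999969482422], [613.0999755859375, -190.89999389648438], [633.0, -160.8000030517578], [565.0999755859375, -116.0999984741211]]
line -45.531605 577.47284 -144.3797
```

>>> {"api": "send_rows", "payload": {"rows": [0,0,0,0,0,0], "fingers": 60, "force": 40}}

```text
time: 0.2
tool_pos: [0.2147, 0.6131, 0.2307]
tcp_rot: [0.168, 0.986, -0.001, -0.0]
force: [0.1, 0.1, -0.6]
width: 0.0732
grip_force: 0.0
```

The hub (0.611,-0.169) and mouth (0.560,-0.127) are 65.5 mm apart, against 67 mm expected, with the lever at about 140°. The bar origin is about (0.485,0.262), direction 18°. Next I'll compute the move to above the bar.

```bash
cat >> h.py <<'E'
def plan(pos,th):  # th: world angle (deg) of tool x; tool down
    s=robot.sense(); Rc=R.from_quat(s['tcp_rot'])
    t=np.radians(th); M=np.array([[np.cos(t),np.sin(t),0],[np.sin(t),-np.cos(t),0],[0,0,-1.]])
    d=Rc.inv().apply(np.array(pos)-s['tool_pos'])/.25; r=(Rc.inv()*R.from_matrix(M)).as_rotvec()/np.pi
    print('shift',d.round(4).tolist(),'turn',r.round(4).tolist())
def st():
    s=robot.sense(); x=R.from_quat(s['tcp_rot']).as_matrix()
    print('t',s['time'],'pos',s['tool_pos'].round(4),'th',np.degrees(np.arctan2(x[1,0],x[0,0])).round(2),'tilt',x[:2,2].round(4),'F',s['force'].round(2),'M',s['moment'].round(3),'w',round(s['width'],4),'g',s['grip_force'],'j',s['joint_pos'].round(2))
E
python3 -c "
from h import *
plan([.485,.262,.2],198.2)"
```

```text
shift [-1.4848, -0.9682, 0.1241] turn [-0.0004, -0.0001, -0.2083]
```

>>> {"api": "send_rows", "payload": {"rows": [-0.75,-0.48,0,0,0,-0.1,-0.75,-0.48,0,0,0,-0.1,-0.75,-0.48,0,0,0,-0.1,-0.75,-0.48,0,0,0,-0.1,-0.75,-0.48,0,0,0,-0.1,-0.75,-0.48,0,0,0,-0.1], "fingers": 60}}

```text
time: 0.8
tool_pos: [0.3558, 0.4339, 0.2313]
tcp_rot: [0.015, 1.0, -0.001, 0.001]
force: [0.3, -0.6, -0.8]
width: 0.0603
grip_force: 0.0
```

```bash
python3 -c "
from h import *
st();plan([.485,.262,.16],198.2)"
```

```text
t 0.8 pos [0.3558 0.4339 0.2313] th 178.25 tilt [ 0.0016 -0.0026] F [ 0.29 -0.57 -0.84] M [ 0.008  0.023 -0.035] w 0.0603 g 0.0 j [-0.91  0.5  -0.04  1.77  0.03  0.88  0.58]
shift [-0.5371, -0.6709, 0.288] turn [-0.0009, 0.0004, -0.1108]
```

>>> {"api": "send_rows", "payload": {"rows": [-0.537,-0.671,0,0,0,-0.111,-0.537,-0.671,0.1,0,0,-0.111,-0.537,-0.671,0.288,0,0,-0.111,-0.537,-0.671,0.288,0,0,-0.111,-0.537,-0.671,0.288,0,0,-0.111,-0.537,-0.671,0.288,0,0,-0.111,-0.537,-0.671,0.288,0,0,-0.111,-0.537,-0.671,0.288,0,0,-0.111], "fingers": 60}}

```text
time: 1.6
tool_pos: [0.4817, 0.2699, 0.1597]
tcp_rot: [-0.164, 0.987, 0.001, 0.0]
force: [-0.1, 0.2, 0.9]
width: 0.0602
grip_force: 0.0
```

```bash
python3 -c "
from h import *
st();plan([.4855,.262,.036],198.2)"
```

```text
t 1.6 pos [0.4817 0.2699 0.1597] th -161.16 tilt [0.0001 0.0019] F [-0.09  0.19  0.92] M [0.054 0.034 0.02 ] w 0.0602 g 0.0 j [-0.47  0.58 -0.13  1.86  0.11  0.7   1.23]
shift [-0.0036, -0.0357, 0.4948] turn [0.0006, 0.0002, 0.0036]
```

>>> {"api": "send_rows", "payload": {"rows": [0,0,0,0,0,0,0,0,0,0,0,0,0,0,0,0,0,0]}}

```text
time: 1.9
tool_pos: [0.4822, 0.2684, 0.1597]
tcp_rot: [-0.163, 0.987, 0.0, 0.0]
force: [-0.5, -0.1, -0.6]
width: 0.0601
grip_force: 0.0
```

```bash
python3 -c "
from h import *
st();plan([.4855,.262,.036],198.2)
f=grab('side'); save(f,'side1.png',(240,110,360,200),6)"
```

```text
t 1.9 pos [0.4822 0.2684 0.1597] th -161.24 tilt [0.0005 0.0005] F [-0.51 -0.12 -0.57] M [-0.062 -0.015  0.012] w 0.0601 g 0.0 j [-0.47  0.58 -0.13  1.87  0.11  0.7   1.23]
shift [-0.0039, -0.0286, 0.4947] turn [0.0001, 0.0002, 0.0031]
```

View pics/side1.png

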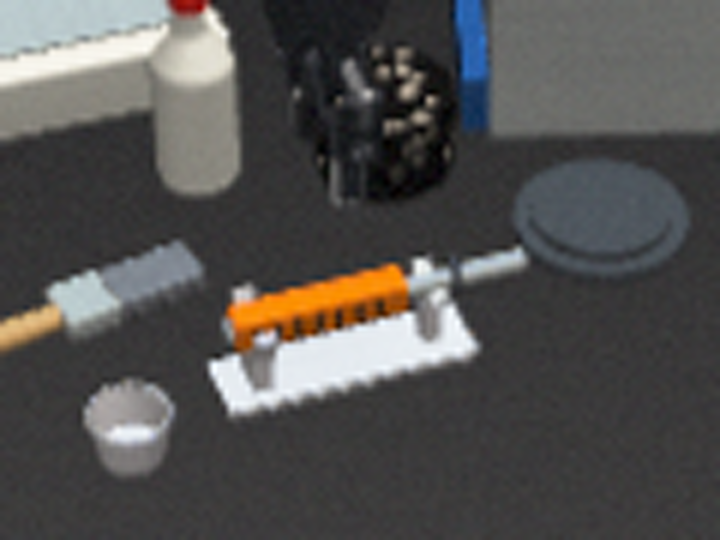

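The side view shows the bar clear in its rest (grip at crop 230–410, 265–350) and nothing between the gripper and the bar. I'll correct the lateral offset and descend.

>>> {"api": "send_rows", "payload": {"rows": [-0.004,-0.029,0,0,0,0.003,-0.004,-0.029,0,0,0,0.003,-0.004,-0.029,0.1,0,0,0.003,-0.004,-0.029,0.2,0,0,0.003,-0.004,-0.029,0.3,0,0,0.003,-0.004,-0.029,0.4,0,0,0.003,-0.004,-0.029,0.45,0,0,0.003,-0.004,-0.029,0.495,0,0,0.003,-0.004,-0.029,0.495,0,0,0.003,-0.004,-0.029,0.495,0,0,0.003]}}

```text
time: 2.95
tool_pos: [0.4862, 0.2612, 0.0361]
tcp_rot: [-0.158, 0.988, 0.0, 0.0]
force: [0.5, -0.6, -0.2]
width: 0.06
grip_force: 0.0
```

```bash
python3 -c "
from h import *
st();plan([.4855,.262,.036],198.2)"
```

```text
t 2.95 pos [0.4862 0.2612 0.0361] th -161.87 tilt [0.0008 0.0005] F [ 0.46 -0.59 -0.16] M [-0.069 -0.023  0.028] w 0.06 g 0.0 j [-0.49  0.78 -0.09  1.93  0.15  0.43  1.21]
shift [0.0017, 0.0039, 0.0003] turn [0.0001, 0.0003, -0.0004]
```

>>> {"api": "send_rows", "payload": {"rows": [0,0,0,0,0,0,0,0,0,0,0,0,0,0,0,0,0,0,0,0,0,0,0,0,0,0,0,0,0,0,0,0,0,0,0,0], "fingers": 0, "force": 60}}

```text
time: 3.55
tool_pos: [0.4863, 0.2616, 0.0365]
tcp_rot: [-0.158, 0.987, 0.0, 0.001]
force: [-0.3, 0.3, 6.1]
width: 0.0235
grip_force: 58.9
```

```bash
python3 -c "
from h import *
st()"
```

```text
t 3.55 pos [0.4863 0.2616 0.0365] th -161.83 tilt [0.0014 0.0011] F [-0.33  0.35  6.15] M [0.017 0.2   0.068] w 0.0235 g 58.9154577255249 j [-0.49  0.78 -0.09  1.93  0.15  0.43  1.21]
```

>>> {"api": "send_rows", "payload": {"rows": [0,0,-0.04,0,0,0,0,0,-0.1,0,0,0,0,0,-0.2,0,0,0,0,0,-0.35,0,0,0,0,0,-0.5,0,0,0,0,0,-0.5,0,0,0,0,0,-0.5,0,0,0]}}

```text
time: 4.25
tool_pos: [0.4858, 0.2608, 0.1613]
tcp_rot: [-0.157, 0.988, 0.0, 0.001]
force: [-0.4, -0.0, -3.3]
width: 0.0231
grip_force: 59.2
```

```bash
python3 -c "
from h import *
st();plan([.4438,-.0307,.16],140.4)"
```

```text
t 4.25 pos [0.4858 0.2608 0.1613] th -161.88 tilt [0.001  0.0004] F [-0.43 -0.03 -3.31] M [-0.023  0.099 -0.032] w 0.0231 g 59.21237289905548 j [-0.46  0.58 -0.13  1.87  0.11  0.7   1.24]
shift [0.5223, -1.0557, 0.0047] turn [0.0002, 0.0003, 0.3207]
```

>>> {"api": "send_rows", "payload": {"rows": [0.05,-0.1,0,0,0,0.03,0.12,-0.24,0,0,0,0.07,0.2,-0.4,0,0,0,0.11,0.28,-0.56,0,0,0,0.15,0.36,-0.72,0,0,0,0.19,0.42,-0.84,0,0,0,0.23,0.47,-0.93,0,0,0,0.27,0.5,-0.99,0,0,0,0.3,0.51,-1,0,0,0,0.32,0.51,-1,0,0,0,0.32,0.51,-1,0,0,0,0.32,0.51,-1,0,0,0,0.32]}}

```text
time: 5.45
tool_pos: [0.4421, -0.0156, 0.1601]
tcp_rot: [0.336, 0.942, -0.0, -0.001]
force: [-0.1, 0.2, -3.1]
width: 0.023
grip_force: 59.3
```

```bash
python3 -c "
from h import *
st();plan([.4438,-.0307,.0335],140.4)"
```

```text
t 5.45 pos [ 0.4421 -0.0156  0.1601] th 140.67 tilt [-0.0012  0.0002] F [-0.1   0.17 -3.09] M [ 0.042  0.033 -0.023] w 0.023 g 59.26440954208374 j [-0.12  0.46  0.13  2.15 -0.11  0.54  0.98]
shift [-0.0439, -0.0422, 0.5062] turn [-0.0002, -0.0003, 0.0015]
```

>>> {"api": "send_rows", "payload": {"rows": [-0.02,-0.02,0.05,0,0,0.001,-0.044,-0.042,0.15,0,0,0.001,-0.044,-0.042,0.27,0,0,0.001,-0.044,-0.042,0.39,0,0,0.001,-0.044,-0.042,0.47,0,0,0.001,-0.044,-0.042,0.506,0,0,0.001,-0.044,-0.042,0.506,0,0,0.001,-0.044,-0.042,0.506,0,0,0.001]}}

```text
time: 6.25
tool_pos: [0.4442, -0.0307, 0.0333]
tcp_rot: [0.338, 0.941, -0.0, -0.001]
force: [-0.0, -0.4, -2.4]
width: 0.0234
grip_force: 59.8
```

```bash
python3 - <<'E'
from h import *
st()
f=grab('top'); g=grab('side'); 
a=cv2.resize(f['frame'][150:230,350:450],None,fx=6,fy=6,interpolation=cv2.INTER_CUBIC)[...,::-1]
print(f['z_map'].shape)
cv2.imwrite('pics/top2.png',a)
P=cloud(f); m=redmask(f,P); v,u=np.nonzero(m); print('red',m.sum(),u.min(),u.max(),v.min(),v.max())
# project predictions
def px(f,p):
    c=(np.array(p)-f['eye'])@R.from_quat(f['rotation']).as_matrix(); return (f['cx']+f['fx']*c[0]/c[2],f['cy']+f['fy']*c[1]/c[2])
s=robot.sense(); x=R.from_quat(s['tcp_rot']).as_matrix()[:,0]; o=s['tool_pos'].copy(); o[2]+=.019
for n,d in(('origin',0),('collar',.083),('tip',.13)): print(n,o-d*x,np.round(px(f,o-d*x),1),np.round(px(g,o-d*x),1))
E
```

```text
t 6.25 pos [ 0.4442 -0.0307  0.0333] th 140.44 tilt [-0.0013 -0.0004] F [-0.   -0.37 -2.44] M [0.004 0.054 0.016] w 0.0234 g 59.77651655673981 j [-0.13  0.73  0.19  2.22 -0.58  0.24  1.47]
(400, 640)
red 145 380 396 190 207
origin [ 0.4444669  -0.03083291  0.05296343] [348.6 245. ] [286.7 217.5]
collar [ 0.50846619 -0.08368261  0.05295009] [366.8 223.1] [305.5 228.4]
tip [ 0.54470676 -0.11360954  0.05294254] [377.1 210.7] [316.5 234.7]
```

View pics/top2.png

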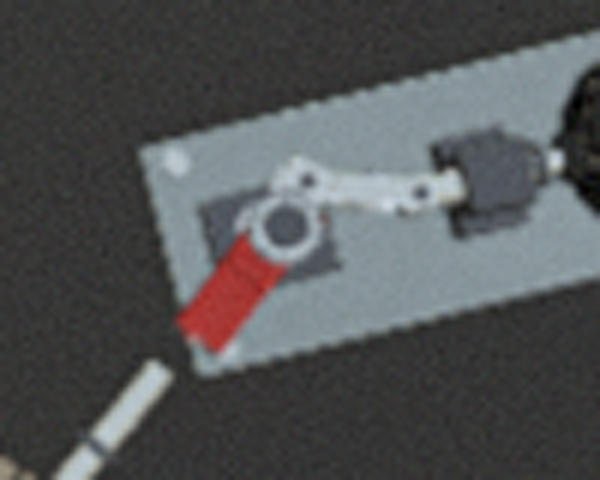

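The top crop shows the rod tip at (161,369), pointing at the mouth edge (178,323)–(217,355), with the hub at (288,226). I'll fit the silhouettes of tube and rod to get the relative lateral offset and angle.

```bash
cat > fit.py <<'E'
from h import *
from scipy.optimize import minimize
def pxs(f,p):
    c=(np.array(p)-f['eye'])@R.from_quat(f['rotation']).as_matrix()
    return np.stack([f['cx']+f['fx']*c[:,0]/c[:,2],f['cy']+f['fy']*c[:,1]/c[:,2]],-1)
K=8
def ren(f,pts,box):
    q=(pxs(f,pts)-[box[0]-.5,box[1]-.5])*K
    im=np.zeros(((box[3]-box[1])*K,(box[2]-box[0])*K),np.uint8)
    cv2.fillConvexPoly(im,cv2.convexHull((q*16).astype(np.int32)),255,cv2.LINE_8,4)
    return cv2.resize(cv2.GaussianBlur(im,(0,0),K*.5),None,fx=1/K,fy=1/K,interpolation=cv2.INTER_AREA)/255.
def prism(p,th,r0,r1,w,zc,h):
    d=np.array([np.cos(th),np.sin(th)]);n=np.array([-d[1],d[0]])
    return np.array([[*(p+r*d+s*w/2*n),zc+k*h/2] for r in(r0,r1) for s in(-1,1) for k in(-1,1)])
def rod(p,th,r0,r1,dia,zc):
    d=np.array([np.cos(th),np.sin(th)]);n=np.array([-d[1],d[0]]);a=np.linspace(0,2*np.pi,24,0)
    return np.array([[*(p+r*d+np.cos(b)*dia/2*n),zc+np.sin(b)*dia/2] for r in(r0,r1) for b in a])
def nm(f,x0,fun,zfix=None):
    best=None
    for sc in(1,.3): 
        o=minimize(fun,x0,method='Nelder-Mead',options=dict(initial_simplex=np.vstack([x0]+[x0+sc*np.eye(len(x0))[i] for i in range(len(x0))]),maxiter=400)); x0=o.x
    return o
E
python3 - <<'E'
from fit import *
f=load('top'); F=f['frame'].astype(float)
s=robot.sense(); X=R.from_quat(s['tcp_rot']).as_matrix()[:,0]; org=s['tool_pos'][:2]
# lever: params mm offset of mouth, angle deg, inner r
b=(366,186,402,216); S=F[b[1]:b[3],b[0]:b[2]]; red=np.clip((S[...,0]-S[...,1:].mean(-1))/110,0,1.2)
M0=np.array([.5594,-.1263])
def lev(p): return ren(f,prism(M0+p[:2]/1000,np.radians(140.4+p[2]),-(.045+p[3]/1000),0,.026,.052,.026),b)
o=nm(f,np.zeros(4),lambda p:((lev(p)-red)**2).sum()); M=M0+o.x[:2]/1000; tl=140.4+o.x[2]
print('mouth',M.round(4),'ang',tl.round(2),'pivot',(M-.067*np.array([np.cos(np.radians(tl)),np.sin(np.radians(tl))])).round(4),'res',o.fun,o.x)
b2=(361,208,384,228); S=F[b2[1]:b2[3],b2[0]:b2[2]].mean(-1); 
bg=np.median(S); lum=(S-bg)/(np.percentile(S,97)-bg)
W=(np.add.outer(np.arange(20),np.arange(23)*-1.0)<14) 
T0=org-.13*X[:2]
yy,xx=np.mgrid[b2[1]:b2[3],b2[0]:b2[2]]; g=toz(f,xx.ravel(),yy.ravel(),.052)[:,:2]; W=(((g-T0)@X[:2]).reshape(xx.shape)<.036)&(np.array(((xx<=370)&(yy<=212)))==0)
W&=~((((toz(f,xx.ravel(),yy.ravel(),.012)[:,1]).reshape(xx.shape))<-.119))
def rd(p): return ren(f,rod(T0+p[:2]/1000,np.radians(140.4+p[2]),0,.07,.014,.052),b2)
o=nm(f,np.zeros(3),lambda p:(((rd(p)-lum)**2)*W).sum()); T=T0+o.x[:2]/1000; tr=140.4+o.x[2]
print('tip',T.round(4),'ang',tr.round(2),'res',o.fun,W.sum(),o.x)
d=np.array([np.cos(np.radians(tl)),np.sin(np.radians(tl))]);n=np.array([-d[1],d[0]])
print('tip rel mouth: along',((T-M)@d*1000).round(2),'lat',((T-M)@n*1000).round(2))
E
```

```text
mouth [ 0.5607 -0.1294] ang 141.4 pivot [ 0.613  -0.1712] res 3.9062790535108878 [ 1.27818571 -3.14763406  1.00443925  2.7665601 ]
tip [ 0.5439 -0.1122] ang 140.31 res 0.5041442122318965 164 [-0.79954025  1.44174061 -0.09248007]
tip rel mouth: along 23.89 lat -3.04
```

Along the axis the tip is 24 mm short of the mouth, offset 3 mm laterally with a 1.1° angle error; my eye estimate gave 3.5 mm. I'll move to 4 mm short of the mouth, aligned.

```bash
python3 -c "
from h import *
plan([.4569,-.0465,.0335],141.5)"
```

```text
shift [-0.0783, -0.0167, 0.0018] turn [-0.0, -0.0001, -0.0058]
```

>>> {"api": "send_rows", "payload": {"rows": [0,-0.017,0.001,0,0,-0.006,-0.02,-0.017,0.001,0,0,-0.006,-0.04,-0.017,0.001,0,0,-0.006,-0.06,-0.017,0.001,0,0,-0.006,-0.078,-0.017,0.001,0,0,-0.006,-0.078,-0.017,0.001,0,0,-0.006,-0.078,-0.017,0.001,0,0,-0.006,-0.078,-0.017,0.001,0,0,-0.006], "force": 25}}

```text
time: 7.15
tool_pos: [0.4563, -0.0469, 0.0337]
tcp_rot: [0.33, 0.944, 0.0, -0.0]
force: [-0.2, -0.0, -2.7]
width: 0.0232
grip_force: 59.8
```

```bash
python3 - <<'E'
from h import *
st(); plan([.4569,-.0465,.0335],141.5)
f=grab('top'); g=grab('side')
a=cv2.resize(f['frame'][170:225,355:420],None,fx=9,fy=9,interpolation=cv2.INTER_CUBIC)[...,::-1]
b=cv2.resize(g['frame'][205:260,290:355],None,fx=9,fy=9,interpolation=cv2.INTER_CUBIC)[...,::-1]
cv2.imwrite('pics/both3.png',cv2.resize(np.hstack([a,b]),(798,338)))
E
```

```text
t 7.15 pos [ 0.4563 -0.0469  0.0337] th 141.45 tilt [-0.0006  0.0003] F [-0.21 -0.01 -2.7 ] M [0.016 0.075 0.025] w 0.0232 g 59.7692084312439 j [-0.11  0.74  0.23  2.19 -0.61  0.27  1.55]
shift [-0.0011, 0.0028, 0.0009] turn [-0.0, -0.0002, -0.0003]
```

View pics/both3.png

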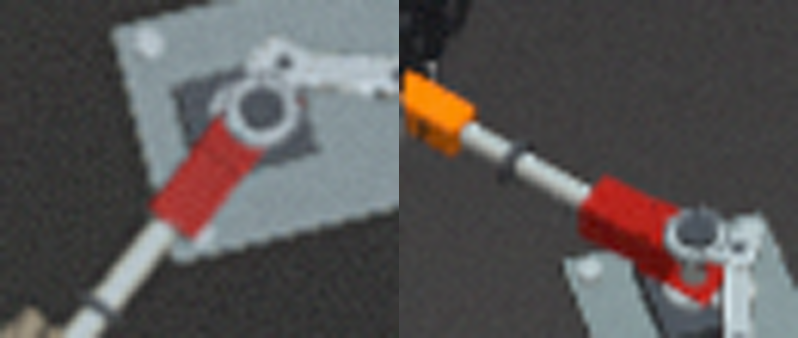

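Both views show the rod just short of the mouth, still displaced toward +y (top: rod axis (157,233) against mouth centre (169,226)). I'll refit in both views.

```bash
cat > rel.py <<'E'
from fit import *
s=robot.sense(); X=R.from_quat(s['tcp_rot']).as_matrix()[:,0]; th0=np.degrees(np.arctan2(X[1],X[0])); org=s['tool_pos'][:2]
T0=org-.1285*X[:2]; M0=np.array([.5600,-.1285])
def box(f,pts,m=7):
    q=pxs(f,pts); lo=np.floor(q.min(0)-m).astype(int);hi=np.ceil(q.max(0)+m).astype(int); return (*lo,*hi)
def along(f,b,z):
    yy,xx=np.mgrid[b[1]:b[3],b[0]:b[2]]; g=toz(f,xx.ravel(),yy.ravel(),z)[:,:2]; return ((g-T0)@X[:2]).reshape(xx.shape),((g-T0)@[-X[1],X[0]]).reshape(xx.shape)
for n in('top','side'):
    f=load(n); F=f['frame'].astype(float)
    A=lambda p,z=.052:prism(M0+p[:2]/1000,np.radians(141.2+p[2]),-(.045+p[3]/1000),0,.026,z,.026)
    b=box(f,A(np.zeros(4)),4); S=F[b[1]:b[3],b[0]:b[2]]; red=S[...,0]-S[...,1:].mean(-1); red=np.clip(red/np.percentile(red,80),0,1.)
    al,_=along(f,b,.06); Wl=(al>-.055)
    fun=lambda p:((((ren(f,A(p),b)-red)**2)*Wl).sum()) + .02*p[2]**2 +.01*p[3]**2
    o=nm(f,np.zeros(4),fun); M=M0+o.x[:2]/1000; tl=141.2+o.x[2]
    B=lambda p:rod(T0+p[0]/1000*np.array([-X[1],X[0]]),np.radians(th0+p[1]),.004,.044,.014,.052)
    b2=box(f,B(np.zeros(2)),5); S=F[b2[1]:b2[3],b2[0]:b2[2]].mean(-1); al,la=along(f,b2,.052)
    W=(al>.008)&(al<.038)&(abs(la)<.016); bg=np.percentile(S[W],20); lum=np.clip((S-bg)/(np.percentile(S[W],85)-bg),-.1,1)
    o2=nm(f,np.zeros(2),lambda p:(((ren(f,B(p),b2)-lum)**2)*W).sum()+.02*p[1]**2); T=T0+o2.x[0]/1000*np.array([-X[1],X[0]]); tr=th0+o2.x[1]
    d=np.array([np.cos(np.radians(tl)),np.sin(np.radians(tl))]);nn=np.array([-d[1],d[0]])
    # image residual: rod axis line vs mouth centre, in px perpendicular
    print(n,'M',M.round(4),'tl',tl.round(2),'tr',tr.round(2),'T',T.round(4),'res',round(o.fun,2),round(o2.fun,2),'rel along',((T-M)@d*1000).round(2),'lat',((T-M)@nn*1000).round(2),'x',o.x.round(2),o2.x.round(2))
E
python3 rel.py
```

```text
top M [ 0.5598 -0.1294] tl 142.36 tr 142.07 T [ 0.5575 -0.1261] res 2.99 0.35 rel along 3.81 lat -1.21 x [-0.25 -0.9   1.16  4.48] [-1.05  0.62]
side M [ 0.5587 -0.1257] tl 144.1 tr 141.41 T [ 0.559  -0.1241] res 7.02 1.6 rel along 0.66 lat -1.49 x [-1.29  2.76  2.9  -0.88] [-3.57 -0.04]
```

>>> {"api": "send_rows", "payload": {"rows": [0,-0.0116,0,0,0,-0.004,0,-0.0116,0,0,0,-0.004,-0.006,-0.0116,0,0,0,-0.004,-0.01,-0.0116,0,0,0,-0.004,-0.014,-0.0116,0,0,0,-0.004,-0.018,-0.0116,0,0,0,-0.004,-0.02,-0.0116,0,0,0,-0.004,-0.02,-0.0116,0,0,0,-0.004], "fingers": 0, "force": 25}}

```text
time: 8.05
tool_pos: [0.4588, -0.0525, 0.0338]
tcp_rot: [0.324, 0.946, -0.0, 0.0]
force: [-0.5, -0.3, -1.6]
width: 0.0234
grip_force: 59.8
```

```bash
cat >> h.py <<'E'
def tf():
    s=robot.sense(); Q=R.from_quat(s['tcp_rot']); print('F tool',Q.inv().apply(s['force']+[0,0,2.7]).round(2),'M tool',Q.inv().apply(s['moment']).round(3))
E
python3 -c "
from h import *
st();tf()"
```

```text
t 8.05 pos [ 0.4588 -0.0525  0.0338] th 142.16 tilt [ 0. -0.] F [-0.45 -0.31 -1.59] M [-0.021  0.031  0.006] w 0.0234 g 59.759783148765564 j [-0.1   0.74  0.23  2.18 -0.6   0.28  1.56]
F tool [ 0.16 -0.52 -1.11] M tool [ 0.035  0.012 -0.006]
```

>>> {"api": "send_rows", "payload": {"rows": [-0.004,0,0,0,0,0,-0.008,0,0,0,0,0,-0.012,0,0,0,0,0,-0.014,0,0,0,0,0,-0.014,0,0,0,0,0]}}

```text
time: 8.55
tool_pos: [0.4616, -0.0547, 0.0338]
tcp_rot: [0.324, 0.946, -0.0, 0.0]
force: [0.2, -0.6, -3.7]
width: 0.0233
grip_force: 59.8
```

```bash
python3 -c "
from h import *
st();tf()"
```

```text
t 8.55 pos [ 0.4616 -0.0547  0.0338] th 142.15 tilt [ 0.0001 -0.0001] F [ 0.21 -0.65 -3.69] M [ 0.047  0.088 -0.011] w 0.0233 g 59.75983142852783 j [-0.1   0.74  0.24  2.17 -0.6   0.28  1.56]
F tool [-0.57 -0.38  0.99] M tool [0.017 0.099 0.011]
```

>>> {"api": "send_rows", "payload": {"rows": [-0.004,0,0,0,0,0,-0.008,0,0,0,0,0,-0.012,0,0,0,0,0,-0.016,0,0,0,0,0,-0.016,0,0,0,0,0]}}

```text
time: 9.05
tool_pos: [0.4648, -0.0572, 0.0338]
tcp_rot: [0.324, 0.946, -0.0, 0.0]
force: [0.6, -0.0, -2.2]
width: 0.0232
grip_force: 59.8
```

```bash
python3 -c "
from h import *
st();tf()
f=grab('top'); g=grab('side')
a=cv2.resize(f['frame'][170:225,355:420],None,fx=9,fy=9,interpolation=cv2.INTER_CUBIC)[...,::-1]
b=cv2.resize(g['frame'][205:260,290:355],None,fx=9,fy=9,interpolation=cv2.INTER_CUBIC)[...,::-1]
cv2.imwrite('pics/both4.png',cv2.resize(np.hstack([a,b]),(798,338)))
";python3 rel.py
```

```text
t 9.05 pos [ 0.4648 -0.0572  0.0338] th 142.16 tilt [ 0.0002 -0.0001] F [ 0.58 -0.03 -2.2 ] M [ 0.092  0.056 -0.024] w 0.0232 g 59.75988328456879 j [-0.1   0.75  0.24  2.17 -0.59  0.29  1.56]
F tool [-0.47  0.33 -0.5 ] M tool [-0.039  0.1    0.024]
top M [ 0.561  -0.1298] tl 141.4 tr 141.38 T [ 0.5661 -0.1358] res 3.89 5.93 rel along -7.79 lat 1.51 x [ 0.97 -1.31  0.2   3.35] [-0.07 -0.78]
side M [ 0.5586 -0.126 ] tl 143.89 tr 142.1 T [ 0.5687 -0.1325] res 20.94 6.37 rel along -12.0 lat -0.71 x [-1.37  2.54  2.69  0.2 ] [-4.36 -0.06]
```

View pics/both4.png

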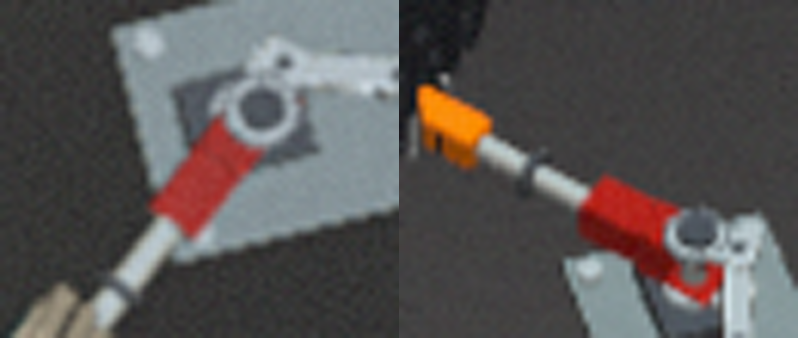

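The rod is inside the mouth: the collar-to-mouth gap is shorter, the lever hasn't moved and there is no contact force. I'll keep inserting gently.

>>> {"api": "send_rows", "payload": {"rows": [-0.006,0,0,0,0,0,-0.012,0,0,0,0,0,-0.018,0,0,0,0,0,-0.024,0,0,0,0,0,-0.03,0,0,0,0,0,-0.036,0,0,0,0,0,-0.04,0,0,0,0,0,-0.04,0,0,0,0,0]}}

```text
time: 9.95
tool_pos: [0.4727, -0.0633, 0.0338]
tcp_rot: [0.324, 0.946, -0.0, 0.0]
force: [-0.4, 0.7, -2.9]
width: 0.0233
grip_force: 59.8
```

```bash
python3 -c "
from h import *
st();tf()"
```

```text
t 9.95 pos [ 0.4727 -0.0633  0.0338] th 142.16 tilt [ 0.0002 -0.0001] F [-0.43  0.69 -2.92] M [ 0.04   0.074 -0.036] w 0.0233 g 59.76004958152771 j [-0.09  0.75  0.25  2.14 -0.59  0.31  1.57]
F tool [0.76 0.28 0.22] M tool [0.014 0.083 0.036]
```

>>> {"api": "send_rows", "payload": {"rows": [-0.008,0,0,0,0,0,-0.016,0,0,0,0,0,-0.024,0,0,0,0,0,-0.032,0,0,0,0,0,-0.04,0,0,0,0,0,-0.048,0,0,0,0,0,-0.056,0,0,0,0,0,-0.06,0,0,0,0,0,-0.06,0,0,0,0,0]}}

```text
time: 10.85
tool_pos: [0.4845, -0.0726, 0.0338]
tcp_rot: [0.324, 0.946, -0.0, 0.0]
force: [-0.0, -0.9, -2.8]
width: 0.0233
grip_force: 59.8
```

```bash
python3 -c "
from h import *
st();tf()"
```

```text
t 10.85 pos [ 0.4845 -0.0726  0.0338] th 142.15 tilt [ 0.0002 -0.0001] F [-0.   -0.88 -2.82] M [ 0.01   0.033 -0.008] w 0.0233 g 59.759910106658936 j [-0.09  0.76  0.27  2.11 -0.57  0.34  1.57]
F tool [-0.54 -0.7   0.12] M tool [0.013 0.032 0.008]
```

>>> {"api": "send_rows", "payload": {"rows": [-0.006,0,0,0,0,0,-0.012,0,0,0,0,0,-0.018,0,0,0,0,0,-0.024,0,0,0,0,0,-0.028,0,0,0,0,0,-0.032,0,0,0,0,0,-0.032,0,0,0,0,0]}}

```text
time: 11.55
tool_pos: [0.4908, -0.0774, 0.0338]
tcp_rot: [0.324, 0.946, -0.0, 0.0]
force: [-0.8, 0.1, -2.4]
width: 0.0233
grip_force: 59.8
```

```bash
python3 -c "
from h import *
st();tf()"
```

```text
t 11.55 pos [ 0.4908 -0.0774  0.0338] th 142.16 tilt [ 0.0001 -0.    ] F [-0.81  0.09 -2.4 ] M [ 0.05   0.032 -0.018] w 0.0233 g 59.76192355155945 j [-0.08  0.77  0.27  2.09 -0.57  0.36  1.57]
F tool [ 0.7  -0.42 -0.3 ] M tool [-0.02   0.056  0.018]
```

Next, 2 mm at a time until the collar touches the mouth.

>>> {"api": "send_rows", "payload": {"rows": [-0.003,0,0,0,0,0,-0.006,0,0,0,0,0,-0.009,0,0,0,0,0,-0.01,0,0,0,0,0,-0.01,0,0,0,0,0]}}

```text
time: 12.05
tool_pos: [0.4927, -0.0789, 0.0338]
tcp_rot: [0.324, 0.946, -0.0, 0.0]
force: [-0.2, 0.6, -2.3]
width: 0.0234
grip_force: 59.8
```

```bash
python3 - <<'E'
from h import *
st();tf()
f=grab('top'); g=grab('side')
a=cv2.resize(f['frame'][170:225,355:420],None,fx=9,fy=9,interpolation=cv2.INTER_CUBIC)[...,::-1]
b=cv2.resize(g['frame'][205:260,290:355],None,fx=9,fy=9,interpolation=cv2.INTER_CUBIC)[...,::-1]
cv2.imwrite('pics/both5.png',cv2.resize(np.hstack([a,b]),(798,338)))
E
```

```text
t 12.05 pos [ 0.4927 -0.0789  0.0338] th 142.16 tilt [ 0.0001 -0.    ] F [-0.23  0.56 -2.34] M [0.035 0.055 0.038] w 0.0234 g 59.763747453689575 j [-0.08  0.77  0.28  2.08 -0.57  0.36  1.57]
F tool [ 0.52  0.3  -0.36] M tool [ 0.006  0.065 -0.038]
```

View pics/both5.png

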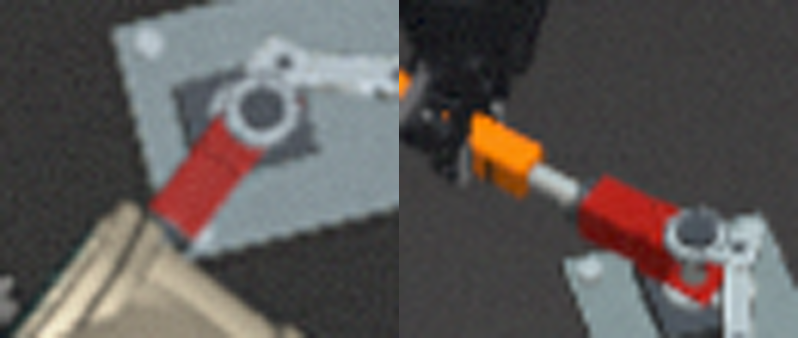

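In the side crop the collar is right at the mouth (around 575,195). I'll go a little further, until a small force shows.

>>> {"api": "send_rows", "payload": {"rows": [-0.003,0,0,0,0,0,-0.006,0,0,0,0,0,-0.008,0,0,0,0,0,-0.008,0,0,0,0,0]}}

```text
time: 12.55
tool_pos: [0.493, -0.0793, 0.0336]
tcp_rot: [0.324, 0.946, 0.0, -0.001]
force: [-2.5, 2.3, -0.3]
width: 0.0233
grip_force: 60.0
```

```bash
python3 -c "
from h import *
st();tf()"
```

```text
t 12.55 pos [ 0.493  -0.0793  0.0336] th 142.19 tilt [-0.0023  0.0014] F [-2.53  2.35 -0.35] M [0.466 0.598 0.043] w 0.0233 g 60.01578211784363 j [-0.08  0.77  0.28  2.08 -0.56  0.37  1.57]
F tool [ 3.44  0.3  -2.34] M tool [-0.002  0.758 -0.044]
```

The collar met the mouth with about 3.4 N, so the bar is fully in. I'll back off about 2 mm for radial slack and start the swing in steps about the pivot.

>>> {"api": "send_rows", "payload": {"rows": [0.007,0,0,0,0,0,0.014,0,0,0,0,0,0.014,0,0,0,0,0,0.014,0.006,0,0,0,0.003,0.014,0.012,0,0,0,0.0064,0.0135,0.0242,0,0,0,0.0127,0.013,0.0362,0,0,0,0.0191,0.012,0.0483,0,0,0,0.0255,0.011,0.0603,0,0,0,0.0318,0.0097,0.0723,0,0,0,0.0382,0.0081,0.0843,0,0,0,0.0446,0.0063,0.0962,0,0,0,0.0509,0.0043,0.1081,0,0,0,0.0573,0.002,0.12,0,0,0,0.0637,0.002,0.12,0,0,0,0.0637]}}

```text
time: 14.05
tool_pos: [0.5125, -0.0558, 0.0337]
tcp_rot: [0.417, 0.909, -0.0, 0.0]
force: [-1.8, -2.7, -2.6]
width: 0.0235
grip_force: 59.9
```

```bash
cat >> h.py <<'E'
def sw(P=(.611,-.1707)):
    s=robot.sense(); Q=R.from_quat(s['tcp_rot']); F=Q.inv().apply(s['force']+[0,0,2.7]); M=Q.inv().apply(s['moment'])
    v=s['tool_pos'][:2]-np.array(P); x=Q.as_matrix()[:,0]
    # force on bar: mouth at x=-.083 fm, depth at x=-.13 fd: fm+fd=Fy, Mz=-.083fm-.13fd
    fm,fd=np.linalg.solve([[1,1],[-.083,-.13]],[F[1],M[2]])
    print('t',round(s['time'],2),'r',np.hypot(*v).round(4),'phi',np.degrees(np.arctan2(v[1],v[0])).round(2),'th',np.degrees(np.arctan2(x[1],x[0])).round(2),'z',s['tool_pos'][2].round(4),'F',F.round(2),'M',M.round(3),'fm',fm.round(1),'fd',fd.round(1),'pivTorque',(.15*F[1]+M[2]).round(3))
E
python3 -c "
from h import *
sw()"
```

```text
t 14.05 r 0.1513 phi 130.6 th 130.68 z 0.0337 F [-0.9  -3.1  -0.13] M [ 0.732 -0.117  0.26 ] fm -3.0 fd -0.1 pivTorque -0.205
```

>>> {"api": "send_rows", "payload": {"rows": [0,0.0121,0,0,0,0.0064,-0.0005,0.0242,0,0,0,0.0127,-0.0011,0.0362,0,0,0,0.0191,-0.0019,0.0483,0,0,0,0.0255,-0.003,0.0603,0,0,0,0.0318,-0.0043,0.0723,0,0,0,0.0382,-0.0059,0.0843,0,0,0,0.0446,-0.0077,0.0962,0,0,0,0.0509,-0.0077,0.0962,0,0,0,0.0509]}}

```text
time: 14.95
tool_pos: [0.5314, -0.0415, 0.0336]
tcp_rot: [0.489, 0.872, -0.0, -0.0]
force: [-4.1, -3.1, -1.0]
width: 0.0234
grip_force: 60.0
```

```bash
python3 -c "
from h import *
sw()"
```

```text
t 14.95 r 0.1517 phi 121.63 th 121.47 z 0.0336 F [-0.48 -5.16 -1.7 ] M [ 1.041 -0.026  0.42 ] fm -5.3 fd 0.2 pivTorque -0.354
```

>>> {"api": "send_rows", "payload": {"rows": [0,0.0121,0,0,0,0.0064,-0.0005,0.0242,0,0,0,0.0127,-0.0011,0.0362,0,0,0,0.0191,-0.0019,0.0483,0,0,0,0.0255,-0.003,0.0603,0,0,0,0.0318,-0.0043,0.0723,0,0,0,0.0382,-0.0059,0.0843,0,0,0,0.0446,-0.0077,0.0962,0,0,0,0.0509,-0.0077,0.0962,0,0,0,0.0509]}}

```text
time: 15.85
tool_pos: [0.5517, -0.0306, 0.0334]
tcp_rot: [0.556, 0.831, -0.001, -0.001]
force: [-6.7, -2.5, 0.1]
width: 0.0234
grip_force: 60.2
```

```bash
python3 -c "
from h import *
sw()"
```

```text
t 15.85 r 0.1522 phi 112.93 th 112.38 z 0.0334 F [ 0.27 -7.19 -2.74] M [ 1.428 -0.13   0.201] fm -15.6 fd 8.4 pivTorque -0.878
```

>>> {"api": "send_rows", "payload": {"rows": [0,0.0121,0,0,0,0.0064,-0.0005,0.0242,0,0,0,0.0127,-0.0011,0.0362,0,0,0,0.0191,-0.0019,0.0483,0,0,0,0.0255,-0.003,0.0603,0,0,0,0.0318,-0.0043,0.0723,0,0,0,0.0382,-0.0059,0.0843,0,0,0,0.0446,-0.0059,0.0843,0,0,0,0.0446]}}

```text
time: 16.65
tool_pos: [0.5715, -0.0234, 0.0333]
tcp_rot: [0.613, 0.79, -0.001, -0.002]
force: [-6.7, -1.8, 1.6]
width: 0.0232
grip_force: 60.3
```

```bash
python3 -c "
from h import *
sw()"
```

```text
t 16.65 r 0.1525 phi 105.03 th 104.39 z 0.0333 F [-0.03 -6.96 -4.28] M [ 1.469 -0.214  0.103] fm -17.1 fd 10.1 pivTorque -0.941
```

>>> {"api": "send_rows", "payload": {"rows": [0,0.0121,-0.002,0,0,0.0064,-0.0005,0.0242,-0.002,0,0,0.0127,-0.0011,0.0362,-0.002,0,0,0.0191,-0.0019,0.0483,-0.002,0,0,0.0255,-0.003,0.0603,-0.002,0,0,0.0318,-0.0043,0.0723,-0.002,0,0,0.0382,-0.0043,0.0723,-0.002,0,0,0.0382]}}

```text
time: 17.35
tool_pos: [0.5895, -0.0194, 0.0336]
tcp_rot: [0.659, 0.752, -0.001, -0.002]
force: [-5.4, -0.8, -1.3]
width: 0.0233
grip_force: 60.0
```

```bash
python3 -c "
from h import *
sw()"
```

```text
t 17.35 r 0.1528 phi 98.07 th 97.51 z 0.0336 F [-0.1  -5.43 -1.35] M [ 1.207 -0.164  0.222] fm -10.3 fd 4.9 pivTorque -0.592
```

The spring torque is past its peak and fading, so I'll take smaller steps toward the dead point.

>>> {"api": "send_rows", "payload": {"rows": [0,0.009,0,0,0,0.0048,-0.0003,0.018,0,0,0,0.0096,-0.0008,0.027,0,0,0,0.0143,-0.0011,0.0362,0,0,0,0.0191,-0.0015,0.042,0,0,0,0.0223,-0.0019,0.0483,0,0,0,0.0255,-0.0019,0.0483,0,0,0,0.0255]}}

```text
time: 18.05
tool_pos: [0.6021, -0.0179, 0.0337]
tcp_rot: [0.689, 0.725, -0.0, -0.002]
force: [-4.9, 0.5, -2.3]
width: 0.0227
grip_force: 59.9
```

```bash
python3 -c "
from h import *
sw()"
```

```text
t 18.05 r 0.153 phi 93.34 th 92.93 z 0.0337 F [ 0.78 -4.82 -0.39] M [1.03  0.042 0.356] fm -5.8 fd 0.9 pivTorque -0.368
```

>>> {"api": "send_rows", "payload": {"rows": [0,0.009,0,0,0,0.0048,-0.0003,0.018,0,0,0,0.0096,-0.0008,0.027,0,0,0,0.0143,-0.0011,0.0362,0,0,0,0.0191,-0.0015,0.042,0,0,0,0.0223,-0.0019,0.0483,0,0,0,0.0255,-0.0019,0.0483,0,0,0,0.0255]}}

```text
time: 18.75
tool_pos: [0.6169, -0.0193, 0.0347]
tcp_rot: [0.717, 0.697, 0.001, 0.001]
force: [1.6, 1.7, -2.7]
width: 0.0233
grip_force: 59.8
```

```bash
python3 -c "
from h import *
sw()"
```

```text
t 18.75 r 0.1515 phi 87.76 th 88.34 z 0.0347 F [1.79 1.57 0.04] M [-0.171  0.408 -0.067] fm 2.9 fd -1.4 pivTorque 0.169
```

Past the dead point: the lever now drives forward (+0.17 Nm). I'll ease it onto the stop in small steps.

>>> {"api": "send_rows", "payload": {"rows": [0,0.006,0,0,0,0.0032,-0.0001,0.012,0,0,0,0.0064,-0.0003,0.018,0,0,0,0.0096,-0.0005,0.0242,0,0,0,0.0127,-0.0005,0.0242,0,0,0,0.0127]}}

```text
time: 19.25
tool_pos: [0.6211, -0.0194, 0.0341]
tcp_rot: [0.731, 0.682, -0.0, -0.0]
force: [-1.0, 3.8, -1.9]
width: 0.0232
grip_force: 59.9
```

```bash
python3 -c "
from h import *
sw()"
```

```text
t 19.25 r 0.1516 phi 86.19 th 85.99 z 0.0341 F [ 3.75 -1.3  -0.78] M [0.134 0.69  0.038] fm -2.8 fd 1.5 pivTorque -0.157
```

>>> {"api": "send_rows", "payload": {"rows": [0.004,0.004,0,0,0,0.002,0.008,0.008,0,0,0,0.004,0.008,0.012,0,0,0,0.0064,0.008,0.012,0,0,0,0.0064]}}

```text
time: 19.65
tool_pos: [0.624, -0.0191, 0.0342]
tcp_rot: [0.739, 0.674, -0.001, 0.0]
force: [-0.9, 0.3, -3.0]
width: 0.0232
grip_force: 59.8
```

```bash
python3 -c "
from h import *
sw()"
```

```text
t 19.65 r 0.1522 phi 85.1 th 84.78 z 0.0342 F [ 0.23 -0.93  0.27] M [ 0.376 -0.148  0.194] fm 1.6 fd -2.5 pivTorque 0.054
```

>>> {"api": "send_rows", "payload": {"rows": [0,0.006,0,0,0,0.0032,-0.0001,0.012,0,0,0,0.0064,-0.0003,0.018,0,0,0,0.0096,-0.0003,0.018,0,0,0,0.0096]}}

```text
time: 20.05
tool_pos: [0.6268, -0.0192, 0.0339]
tcp_rot: [0.748, 0.663, -0.002, -0.001]
force: [-7.1, -1.1, -0.4]
width: 0.0231
grip_force: 60.2
```

```bash
python3 - <<'E'
from h import *
sw()
for n in('top','side'): 
    f=grab(n)
f=load('top'); g=load('side')
b=cv2.resize(g['frame'][195:295,290:410],None,fx=6,fy=6,interpolation=cv2.INTER_CUBIC)[...,::-1]
cv2.imwrite('pics/side6.png',b[:600])
E
```

```text
t 20.05 r 0.1523 phi 84.06 th 83.1 z 0.0339 F [-2.   -6.95 -2.24] M [ 1.298 -0.487 -0.049] fm -20.2 fd 13.3 pivTorque -1.09
```

View pics/side6.png

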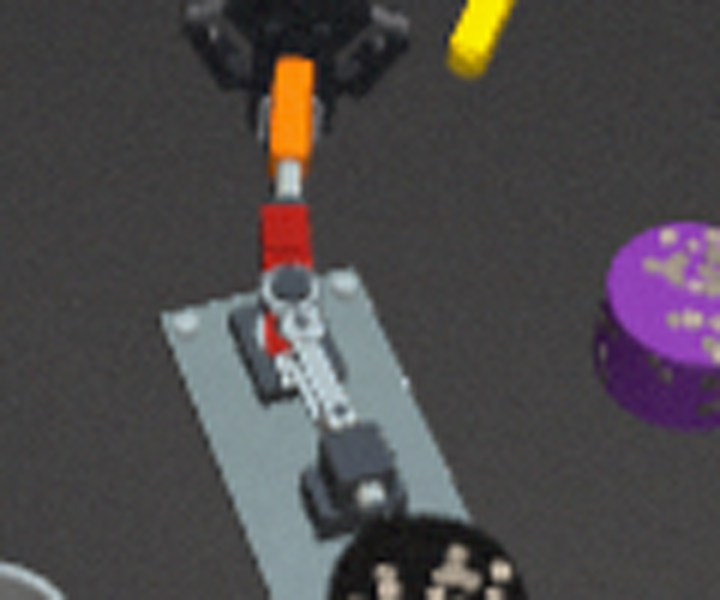

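The side view shows the lever over centre with the link swung across the pivot line. The torque rose sharply while the motion stalled, so it is on the stop. I'll relax to the zero-force pose and check.

>>> {"api": "send_rows", "payload": {"rows": [0,-0.006,0,0,0,-0.004,0,-0.012,0,0,0,-0.008,0,-0.014,0,0,0,-0.009,0,-0.014,0,0,0,-0.009]}}

```text
time: 20.55
tool_pos: [0.6245, -0.0187, 0.0341]
tcp_rot: [0.739, 0.673, -0.001, -0.0]
force: [-4.5, -2.4, -1.8]
width: 0.0232
grip_force: 59.8
```

```bash
python3 -c "
from h import *
sw()"
```

```text
t 20.55 r 0.1526 phi 84.91 th 84.66 z 0.0341 F [-2.81 -4.23 -0.91] M [ 1.038 -0.453  0.459] fm -1.9 fd -2.3 pivTorque -0.175
```

>>> {"api": "send_rows", "payload": {"rows": [0,-0.004,0,0,0,0,0.006,-0.004,0,0,0,0,0.014,-0.004,0,0,0,0,0.022,-0.004,0,0,0,0,0.03,-0.004,0,0,0,0,0.036,-0.004,0,0,0,0,0.036,-0.004,0,0,0,0]}}

```text
time: 21.25
tool_pos: [0.6252, -0.0083, 0.0342]
tcp_rot: [0.739, 0.674, 0.0, -0.0]
force: [-3.9, -0.7, -2.0]
width: 0.023
grip_force: 59.8
```

```bash
python3 -c "
from h import *
sw()"
```

```text
t 21.25 r 0.163 phi 85.02 th 84.78 z 0.0342 F [-1.08 -3.77 -0.74] M [ 0.707 -0.019  0.337] fm -3.2 fd -0.5 pivTorque -0.228
```

>>> {"api": "send_rows", "payload": {"rows": [0.006,-0.003,0,0,0,0,0.014,-0.005,0,0,0,0,0.024,-0.005,0,0,0,0,0.034,-0.005,0,0,0,0,0.044,-0.005,0,0,0,0,0.054,-0.005,0,0,0,0,0.06,-0.005,0,0,0,0,0.06,-0.005,0,0,0,0]}}

```text
time: 22.05
tool_pos: [0.6256, 0.0065, 0.0343]
tcp_rot: [0.739, 0.674, 0.0, 0.0]
force: [0.1, 0.4, -2.7]
width: 0.0235
grip_force: 59.8
```

```bash
python3 -c "
from h import *
sw()"
```

```text
t 22.05 r 0.1778 phi 85.28 th 84.79 z 0.0343 F [ 0.43  0.09 -0.01] M [ 0.023  0.068 -0.022] fm -0.2 fd 0.3 pivTorque -0.009
```

>>> {"api": "send_rows", "payload": {"rows": [0.016,0,0,0,0,0,0.032,0,0,0,0,0,0.05,0,0,0,0,0,0.07,0,0,0,0,0,0.1,0,0,0,0,0,0.14,0,0,0,0,0,0.18,0,0,0,0,0,0.22,0,0,0,0,0,0.22,0,-0.1,0,0,0,0.22,0,-0.25,0,0,0,0.22,0,-0.4,0,0,0,0.22,0,-0.5,0,0,0,0.22,0,-0.5,0,0,0,0.22,0,-0.5,0,0,0]}}

```text
time: 23.45
tool_pos: [0.6301, 0.0617, 0.159]
tcp_rot: [0.739, 0.674, 0.0, -0.0]
force: [0.4, 1.1, -2.8]
width: 0.0232
grip_force: 60.0
```

```bash
python3 -c "
from h import *
sw();st();plan([.4863,.2616,.16],198.17)
f=grab('top');m=redmask(f,cloud(f));v,u=np.nonzero(m);q=toz(f,u,v,.065)[:,:2];print(m.sum(),cv2.minAreaRect((q*1000).astype(np.float32)))"
```

```text
t 23.45 r 0.2331 phi 85.3 th 84.79 z 0.159 F [1.15 0.3  0.07] M [0.05  0.083 0.005] fm 0.9 fd -0.6 pivTorque 0.05
t 23.45 pos [0.6301 0.0617 0.159 ] th 84.79 tilt [-0.0001  0.0008] F [ 0.41  1.11 -2.77] M [ 0.088  0.042 -0.005] w 0.0232 g 59.990792870521545 j [-0.58  0.82  0.8   1.65 -0.69  0.97  0.37]
shift [0.7442, -0.6455, -0.0032] turn [0.0002, -0.0002, -0.6299]
150 ((613.1862182617188, -128.14442443847656), (23.305397033691406, 49.24003601074219), 0.167657271027565)
```

>>> {"api": "send_rows", "payload": {"rows": [0.04,-0.03,0,0,0,-0.04,0.09,-0.07,0,0,0,-0.08,0.14,-0.12,0,0,0,-0.12,0.2,-0.17,0,0,0,-0.16,0.26,-0.22,0,0,0,-0.2,0.32,-0.27,0,0,0,-0.24,0.38,-0.32,0,0,0,-0.28,0.44,-0.37,0,0,0,-0.32,0.5,-0.42,0,0,0,-0.36,0.56,-0.47,0,0,0,-0.4,0.61,-0.52,0,0,0,-0.44,0.66,-0.56,0,0,0,-0.48,0.7,-0.6,0,0,0,-0.52,0.73,-0.63,0,0,0,-0.56,0.744,-0.645,0,0,0,-0.6,0.744,-0.645,0,0,0,-0.63,0.744,-0.645,0,0,0,-0.63,0.744,-0.645,0,0,0,-0.63,0.744,-0.645,0,0,0,-0.63]}}

```text
time: 25.4
tool_pos: [0.4865, 0.2603, 0.1586]
tcp_rot: [-0.157, 0.988, -0.0, -0.001]
force: [0.3, -0.7, -1.8]
width: 0.0231
grip_force: 59.8
```

```bash
python3 -c "
from h import *
st();plan([.4863,.2616,.16],198.17)"
```

```text
t 25.4 pos [0.4865 0.2603 0.1586] th -161.97 tilt [-0.0011 -0.0009] F [ 0.31 -0.71 -1.76] M [-0.026  0.017 -0.007] w 0.0231 g 59.79848384857178 j [-0.73  0.6   0.29  1.87 -0.25  0.7   1.58]
shift [-0.0007, 0.0053, -0.0056] turn [-0.0002, -0.0004, -0.0008]
```

>>> {"api": "send_rows", "payload": {"rows": [-0.001,0.005,0,0,0,-0.001,-0.001,0.005,0.08,0,0,-0.001,-0.001,0.005,0.18,0,0,-0.001,-0.001,0.005,0.28,0,0,-0.001,-0.001,0.005,0.36,0,0,-0.001,-0.001,0.005,0.41,0,0,-0.001,-0.001,0.005,0.41,0,0,-0.001,-0.001,0.005,0.41,0,0,-0.001]}}

```text
time: 26.2
tool_pos: [0.4871, 0.2621, 0.0572]
tcp_rot: [-0.159, 0.987, 0.0, 0.0]
force: [-0.5, 0.8, -2.0]
width: 0.0233
grip_force: 59.8
```

```bash
python3 -c "
from h import *
st();plan([.4863,.2616,.0368],198.17)
f=grab('side'); save(f,'side7.png',(260,130,350,190),8)"
```

```text
t 26.2 pos [0.4871 0.2621 0.0572] th -161.69 tilt [0.0006 0.0002] F [-0.5   0.75 -2.04] M [-0.01   0.046 -0.028] w 0.0233 g 59.8063462972641 j [-0.68  0.76  0.21  1.93 -0.31  0.48  1.64]
shift [0.0038, -0.0009, 0.0815] turn [0.0, 0.0002, 0.0008]
```

View pics/side7.png

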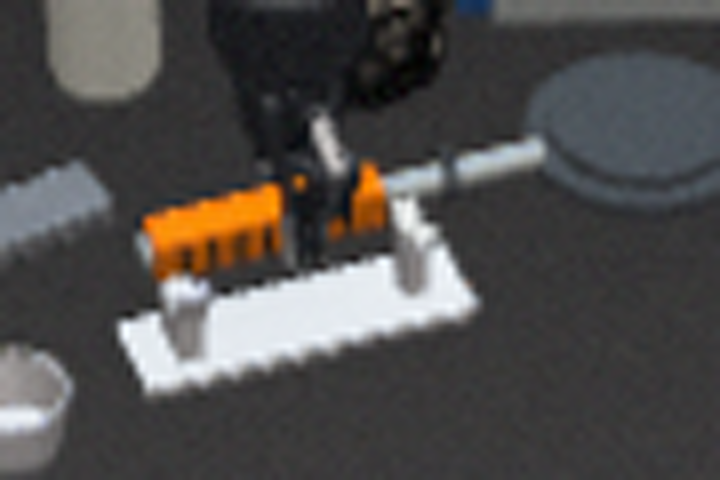

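The bar hangs just above the notches, parallel to the rest, with its tip to the right at (545,150). I'll lower it gently.

>>> {"api": "send_rows", "payload": {"rows": [0.003,-0.001,0.02,0,0,0.001,0.003,-0.001,0.04,0,0,0.001,0.003,-0.001,0.06,0,0,0.001,0.003,-0.001,0.07,0,0,0.001,0.003,-0.001,0.078,0,0,0.001,0.003,-0.001,0.082,0,0,0.001,0.003,-0.001,0.082,0,0,0.001]}}

```text
time: 26.95
tool_pos: [0.486, 0.2616, 0.0366]
tcp_rot: [-0.158, 0.987, 0.0, 0.0]
force: [-1.4, -0.1, 0.2]
width: 0.0234
grip_force: 60.3
```

```bash
python3 -c "
from h import *
st()"
```

```text
t 26.95 pos [0.486  0.2616 0.0366] th -161.85 tilt [-0.0001  0.0003] F [-1.44 -0.09  0.24] M [0.052 0.16  0.013] w 0.0234 g 60.299824476242065 j [-0.67  0.79  0.19  1.94 -0.32  0.44  1.65]
```

Seated: it is at the original height and the weight is off the gripper. Release and lift.

>>> {"api": "send_rows", "payload": {"rows": [0,0,0,0,0,0,0,0,0,0,0,0,0,0,0,0,0,0,0,0,0,0,0,0,0,0,0,0,0,0,0,0,-0.06,0,0,0,0,0,-0.16,0,0,0,0,0,-0.3,0,0,0,0,0,-0.45,0,0,0,0,0,-0.6,0,0,0,0,0,-0.6,0,0,0,0,0,-0.6,0,0,0], "fingers": 60}}

```text
time: 28.15
tool_pos: [0.4862, 0.2618, 0.187]
tcp_rot: [-0.158, 0.987, 0.0, 0.001]
force: [-1.0, -0.7, -0.5]
width: 0.0594
grip_force: 0.0
```

```bash
python3 - <<'E'
from h import *
st()
f=grab('side'); P=cloud(f); hsv=cv2.cvtColor(f['frame'],cv2.COLOR_RGB2HSV).astype(int);H,S,V=[hsv[...,i] for i in range(3)]
q=P[(H>6)&(H<17)&(S>150)&(V>120)&(P[...,2]>.03)&(P[...,2]<.12)&(P[...,0]>.25)]
zt=np.percentile(q[:,2],90);t=q[q[:,2]>zt-.006][:,:2];c=t.mean(0);w,v=np.linalg.eigh(np.cov((t-c).T));d=v[:,1];s=(t-c)@d
print('bar now',zt.round(4),np.degrees(np.arctan2(d[1],d[0])).round(2),np.ptp(s).round(4),(c+d*(s.min()+s.max())/2).round(4),'before .0717 -161.37 .1167 [.4715 .2572]')
g=grab('top'); save(g,'end.png',None,1.25)
E
```

```text
t 28.15 pos [0.4862 0.2618 0.187 ] th -161.85 tilt [0.0013 0.0012] F [-0.96 -0.69 -0.47] M [ 0.029  0.032 -0.023] w 0.0594 g 0.0 j [-0.75  0.56  0.31  1.85 -0.24  0.77  1.57]
bar now 0.0716 -161.53 0.1185 [0.4708 0.2555] before .0717 -161.37 .1167 [.4715 .2572]
```

View pics/end.png

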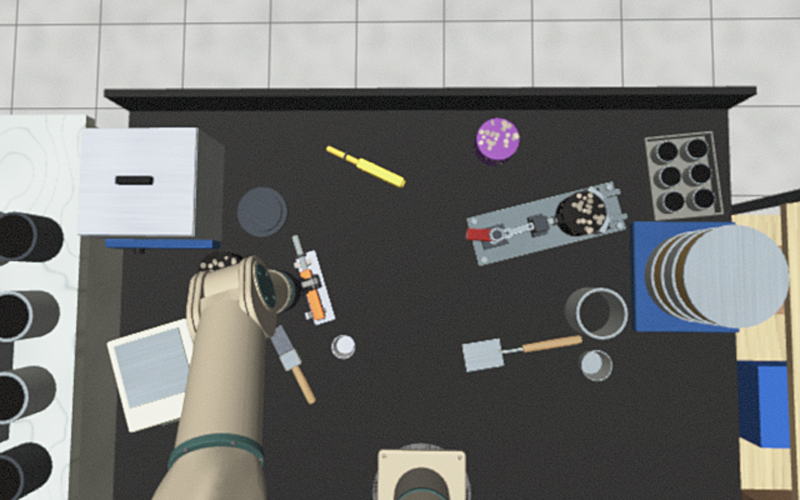

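The final view shows the bar back in its rest (313,285), within 2 mm of where it was. The red lever stays locked at (478,235), the core sits in the V, and nothing else appears moved. Handing in.

```bash
python3 -c "
from plant import robot
print(robot.sign_off())"
```

```text
the job is handed in; nothing more can be done
None
```

I clamped the core with the lever over its dead point and on its stop, laid the bar back in its rest within about 2 mm of where it was, and handed the job in at about 28 s; the hand-in gave no verdict.

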